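# Wedge a rocking bench power supply steady

## Robot

A 7-joint arm with a two-finger parallel gripper is mounted at the origin on a cart in front of the work surface, level with it; the furniture and walls round the work are solid. World frame = base frame: x ahead of the robot, y to its left, z up, the work surface at z = 0. Lengths are in m, angles in rad, forces in N, time in s.
With the tool pointing down it reaches from about 0.425 to 0.875 m from the base axis. Payload 4.7 kg.
Tool frame: the origin (TCP) lies at the very end of the fingers, on their centre line; the grasp point (between the pads) lies 19 mm behind it; z points along the fingers, y is the line along which they close (so a half turn about z gives the same grasp; the last joint's range is limited). The gripper opens to 87 mm and grips with 3 to 60 N. Pads are 19 mm wide; open, the fingers measure 117 mm over their backs; the gripper's body (75 mm by 190 mm) begins 51 mm behind the grasp point.
Start: joints at [-1.113, 0.321, -0.07, 1.45, 0.023, 1.371, -0.057], TCP at [0.279, 0.587, 0.223] pointing down, gripper open.
Joint ranges: [-2.86, 2.86], [-0.3, 2.09], [-1.38, 1.24], [0.06, 2.45], [-1.56, 4.7], [0.09, 2.05], [-2.69, 2.69]. Speed limits (rad/s): [2.57, 2.57, 3.14, 3.14, 3.14, 3.14, 3.14].

## Interface

Orientations are given as a rotation vector (axis times angle).
In Python, from bench import ctrl gives the robot as it stands.
- The arm moves only by the shell command python3 -m jog 'ROWS' [FORCE]. ROWS is JSON, a list that holds one entry, the list of rows, each a list of 7 numbers: the shift along the tool's x, y, z in mm, then the turn, a rotation vector about the tool's x, y, z in degrees, then the finger opening in mm, from 0 to 87. A call has 1 to 10 rows; each row is the pose to reach, as a shift and turn from the pose commanded when the call began, along the tool's axes at that moment; what a row does not reach only later rows make up. A row lasts 1/10 s, in which the tool goes at most 50 mm and 8.59 degrees, less where a joint would pass 70% of its speed; a pose out of reach is approached as far as the arm can. A call with a gripper value outside its range is refused whole. The fingers move at their own pace and stop on an object; FORCE is the grip in N (left out, the last holds). Time passes only in rows, so rows that repeat a pose let the fingers close. It gives the time, the measured TCP pose, the force, the opening and the grip force at its end, in the units of the state.
- ctrl.get_state(): the state, without advancing time (a new reading comes with each control period).
- ctrl.get_image(name): name is "side" or "top"; returns a dict with "image" (400x640x3 uint8, red, green, blue), "depth" (400x640 float32, m along the optical axis (not along the pixel's ray), 0 where there is no reading), "fov_y" (degrees; the focal length in pixels is half the picture's height over the tangent of half this angle, whatever the lens; pixels are square), "cx", "cy" (the principal point, pixels), "k1" (the pictures are not rectified: a ray, as slopes to the right and down, at radius r is drawn at 1 + k1 r^2 times it, then the intrinsics apply), "rvec" (rotation vector, rad) and "tvec" (3), from world to camera coordinates, as OpenCV has them. Camera axes: x right, y down, z forward; pixel columns grow to the right and rows downward; lengths in m; the calibration is good to about 2 mm. A picture is of the moment at which its call begins.
- ctrl.close_job(): hands the job in; it is judged then, once.
The state is a dict: "time": time; "joint_positions": joint angles; "qd": joint speeds; "joint_torque": joint torques, N m; "position": TCP position; "tool_rot": TCP orientation; "ft_force": force on the tool from outside, world axes, zero at the start; "torque": the same for the moment, N m; "grip_width": opening from 0.0 (shut) to 1.0 (fully open); "grip_force": force on a finger pad.
Only numpy, scipy, OpenCV 4.12 (cv2) and the standard library are available. Lean on these libraries where they do the work, as an engineer would, in place of code of your own. Each camera call takes 0.05 s, during which the arm holds its last target. There are 200 camera calls.

## Task

The small bench power supply rocks because its front right foot (seen from the robot) is too short. Press down on the top of its front right corner to feel it dip, let it come back, then push the wooden wedge along the desk, thin end first, under that foot until it is snug, without lifting the wedge, shoving the power supply away or disturbing the things standing near. Finish by pressing down firmly on the same corner once more, and end the program while still holding that press, with the power supply staying level on the wedge.

Things in the scene. Friction and masses are not known exactly. Their poses are not given: they have to be found in the camera images.
- supply: Bench power supply, loose: grey case 150 (x) x 120 (y) x 58 mm on four black feet, top 80 mm and underside 22 mm above the desk; 1.6 to 2.5 kg. Origin at desk level under its centre, x away from its front panel, y to its left, z up. The front (-x, toward the robot) has a display and two knobs (10 mm out) on its left half. A hard push on the tight wedge would shove or lift it.
- press_corner (a point): Point on the case's flat top straight above the short foot (16 mm in from front and right edges): press here. The case stands level on three feet; 4 to 12 N down here rocks it about the line through the front left and rear right feet: the corner sinks 6 to 10 mm until the short foot meets the desk. Let go, it falls back level.
- short_foot (a point): Point on the front right foot's axis, at the case's underside, 22 mm above the desk; the foot hangs down from here. Feet: 20 mm across, domed below, axes 59 mm (x) and 44 mm (y) from the case's centre. Three are 22 mm tall; this one is shorter and ends 6 to 10 mm above the desk, differently at each start.
- wedge: Loose pale wooden wedge, 120 (x) x 44 (y) mm, 0.1 kg, on the desk before the short foot. Origin: centre of its underside; x points to the thin end; height falls evenly from 20 mm (x = -60) to 2 mm (x = +60). Slides at about 1 N, fits below the case, and grows tight on the short foot when its thin end is 25 to 55 mm past the foot's axis; a push of about 5 N sets it snug.
- wedge_back (a point): Middle of the wedge's flat upright thick end face (44 mm wide, 20 mm high), 10 mm above the desk: where to push.
- glue: Bystander: glue bottle standing on the desk, 32 mm across, 85 mm tall, origin at the centre of its underside. Round it, fixed: a blue tool case 190 mm tall to its far left (x 0.49 to 0.67, y -0.07 to 0.23) and, along the left edge of the desk, an upright wall panel 0.8 m tall at y = 0.38 from x = 0.3 on.
- sleeve: Bystander: pale turned sleeve standing on the desk, 24 mm across, 52 mm tall, origin at the centre of its underside.
- driver: Bystander: screwdriver with black and orange handle lying on the desk, 158 mm long along its y, 18 mm thick, origin at the middle of its underside.

How it is judged:
On the way:
1. the bare front right corner of the power supply is pressed and dips (angle between supply's own z axis and vertical above 0.025 rad and contact force between the fingers and supply above 1 N and contact force between wedge and supply below 0.5 N), for 0.1 s.
At the end, for the whole second after the job is handed in: Fingers keep pressing the supply with over 5 N; the wedge lies flat under the short foot, free of the robot, and bears over 3 N; the supply is still, within 0.02 rad of level (about 1.5 mm at the corner) and 30 mm of its place; bystanders within 20 mm of theirs (contact force between the fingers and supply above 5 N and contact force between wedge and supply above 3 N and angle between supply's own z axis and vertical below 0.02 rad and angle between wedge's own z axis and vertical below 0.05 rad and horizontal distance between short_foot and wedge below 0.065 m and linear speed of supply below 0.01 m/s and contact force between each of the arm, the fingers and wedge below 0.1 N and distance of supply from where it was at the start of the episode below 0.03 m and not (distance of glue from where it was at the start of the episode above 0.02 m) and not (distance of sleeve from where it was at the start of the episode above 0.02 m) and not (distance of driver from where it was at the start of the episode above 0.02 m)); the arm keeps its last pose, push and grip.
It fails at once if the wedge is lifted off the desk or tipped up (height (world z) of wedge above 0.012 m or angle between wedge's own z axis and vertical above 0.25 rad).
It fails at once if the power supply is lifted, tipped far over or shoved more than 30 mm (height (world z) of supply above 0.012 m or angle between supply's own z axis and vertical above 0.25 rad or distance of supply from where it was at the start of the episode above 0.03 m).
It fails at once if a bystander is moved more than 20 mm (distance of any of glue, sleeve, driver from where it was at the start of the episode above 0.02 m).
It also fails if it takes over 54 s, if anything falls off the work surface, if the arm or the gripper's body presses on something with over 40 N, if the wrist force passes 120 N, or if a joint passes its speed limit or range.

## Working session

There is one attempt and no reset: what is moved stays moved. The work goes in short steps, Python scripts to look and compute and a shell command to move; the robot and the scene stay as the last step left them, time stands still between calls to the robot, and variables do not carry over. Pictures are saved under pics/ and viewed, at most 10 in all, crops included, and the job is handed in when it is done.

```bash
ls; mkdir -p pics; python3 - <<'E'
from bench import ctrl
import cv2,pickle
d={n:ctrl.get_image(n) for n in("side","top")}
pickle.dump(d,open('im0.pkl','wb'))
for n in d:
    cv2.imwrite(f'pics/{n}0.png',d[n]['image'][:,:,::-1]); print({k:v for k,v in d[n].items() if k not in('image','depth')})
print(ctrl.get_state())
E
```

```text
pics
{'fov_y': 44.45167799853579, 'cx': 318.61914784615794, 'cy': 191.9340392439474, 'k1': -0.09675365461931495, 'rvec': array([ 1.95794076, -0.32153209,  0.18991727]), 'tvec': array([-0.49668365,  0.13234669,  0.99021374])}
{'fov_y': 50.615031518047225, 'cx': 317.46971877867486, 'cy': 195.4667213795889, 'k1': -0.053236501064201275, 'rvec': array([ 2.14209654, -2.10379862,  0.213185  ]), 'tvec': array([-0.04413884,  0.54482047,  1.09979243])}
{'time': 0.1, 'joint_positions': array([-1.11288227,  0.32175274, -0.07012387,  1.45155306,  0.02259516,
        1.37078348, -0.05690148]), 'qd': array([ 0.00038797, -0.00229418,  0.00013023, -0.00252981,  0.00162174,
        0.00088344, -0.0001845 ]), 'joint_torque': array([ 5.51292669e-04, -4.92574668e+01, -4.05105958e-01, -3.13395917e+01,
       -6.41643419e-02,  3.95620940e-02,  5.40233782e-05]), 'position': array([0.27891065, 0.58657535, 0.22156864]), 'tool_rot': array([-6.91271397e-01, -3.06428487e+00,  2.64199783e-03]), 'ft_force': array([ 1.05994529, -0.63806537, -0.11693541]), 'torque': array([ 0.02513942,  0.02909447, -0.00384667]), 'grip_force': 0.0, 'grip_width': 1.0008985974839701}
```

View pics/top0.png

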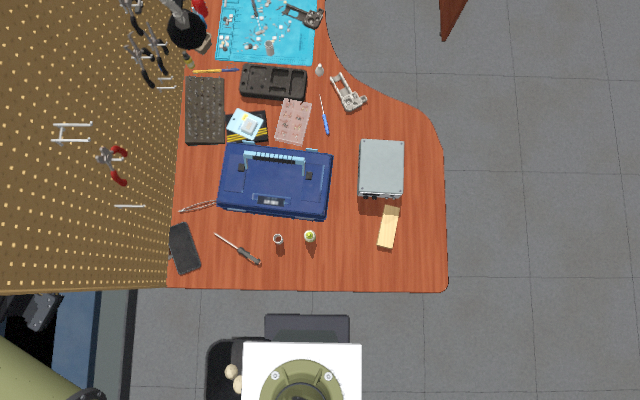

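View pics/side0.png

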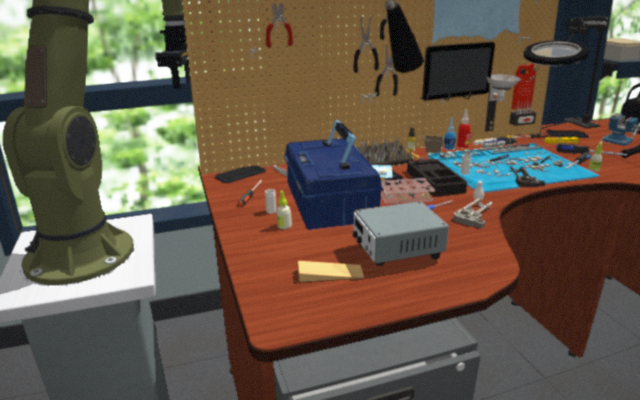

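The top view shows the supply at about (381,168), the wedge at (388,228), the glue at (309,237), the sleeve at (278,239) and the driver at (237,249). The side view shows the wedge's thick end at the left, facing the robot.

```bash
cat > h.py <<'E'
import numpy as np,cv2,pickle
def cast(c,px,z):
    f=200/np.tan(np.radians(c['fov_y'])/2)
    K=np.array([[f,0,c['cx']],[0,f,c['cy']],[0,0,1]])
    u=cv2.undistortPoints(np.float64(px).reshape(-1,1,2),K,np.array([c['k1'],0,0,0,0.]))[:,0]
    R=cv2.Rodrigues(c['rvec'])[0]; o=-R.T@c['tvec']
    d=np.c_[u,np.ones(len(u))]@R
    return o+d*((np.broadcast_to(z,len(u))-o[2])/d[:,2])[:,None]
def blob(mask,near):
    mask=cv2.morphologyEx(mask.astype(np.uint8),cv2.MORPH_OPEN,np.ones((3,3)))
    n,l,s,cen=cv2.connectedComponentsWithStats(mask)
    i=1+np.argmin(np.linalg.norm(cen[1:]-near,axis=1))
    c=cv2.findContours((l==i).astype(np.uint8),cv2.RETR_EXTERNAL,cv2.CHAIN_APPROX_NONE)[0][0]
    return c,s[i],cen[i]
E
cat > m.py <<'E'
from h import *
np.set_printoptions(precision=4,suppress=True)
import sys
def measure(t,near_w=(388,228)):
    hsv=cv2.cvtColor(t['image'],cv2.COLOR_RGB2HSV)
    H,S,V=[hsv[...,i].astype(int) for i in range(3)]
    roi=np.zeros(H.shape,bool); roi[130:205,350:415]=1
    c,s,cen=blob((S<60)&(V>100)&roi,(381,168))
    P=cast(t,c.reshape(-1,2),.08)
    # top only
    r=cv2.minAreaRect(P[:,:2].astype(np.float32)*1000); print('supply top',s,r)
    print(cv2.boxPoints(r))
    roi[:]=0; roi[170:290,360:420]=1
    c,s,cen=blob((H>14)&(H<32)&(S>50)&(V>150)&roi,near_w)
    P=cast(t,c.reshape(-1,2),.01); r=cv2.minAreaRect(P[:,:2].astype(np.float32)*1000); print('wedge',s,r)
    print(cv2.boxPoints(r))
if __name__=='__main__':
    d=pickle.load(open(sys.argv[1],'rb')); t=d['top']; measure(t)
    print('glue,sleeve tops approx',cast(t,[(309,237),(278,239),(237,249)],[.085,.052,.018]))
    for n,b in(('top',(340,125,425,265)),('side',(280,185,460,300))):
        x0,y0,x1,y1=b; im=d[n]['image'][y0:y1,x0:x1,::-1]
        cv2.imwrite(f'pics/c_{n}.png',cv2.resize(im,None,fx=4,fy=4,interpolation=cv2.INTER_CUBIC))
E
python3 m.py im0.pkl
python3 - <<'E'
from h import *
d=pickle.load(open('im0.pkl','rb'))
a=[cv2.resize(d['top']['image'][125:265,340:425,::-1],None,fx=4,fy=4)]
b=cv2.resize(d['side']['image'][195:300,290:455,::-1],None,fx=2.7,fy=2.7)
b=cv2.copyMakeBorder(b,0,560-b.shape[0],0,0,cv2.BORDER_CONSTANT)
cv2.imwrite('pics/c0.png',np.hstack([a[0],b]))
E
```

```text
supply top [ 357  139   47   59 2494] ((619.8683471679688, -203.252197265625), (123.46570587158203, 161.015625), 87.54551696777344)
[[ 536.7906 -261.4806]
 [ 697.6586 -268.3762]
 [ 702.946  -145.0238]
 [ 542.0781 -138.1282]]
wedge [377 205  22  43 664] ((471.1761779785156, -233.33261108398438), (45.71078109741211, 117.32057189941406), 78.23112487792969)
[[ 409.0873 -243.743 ]
 [ 523.9417 -267.6721]
 [ 533.265  -222.9223]
 [ 418.4107 -198.9931]]
glue,sleeve tops approx [[ 0.4289 -0.014   0.085 ]
 [ 0.4251  0.0692  0.052 ]
 [ 0.3985  0.1838  0.018 ]]
```

View pics/c0.png

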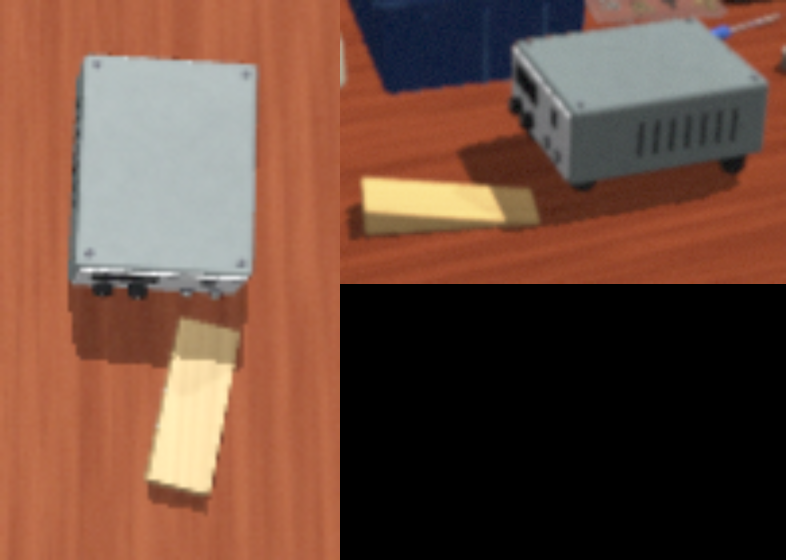

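The crop shows the supply's top face corners at crop pixels (84,57), (256,65), (250,272), (78,268). The wedge's thick edge runs (148,481)–(211,494) and its thin edge (180,318)–(240,332), with the thin end toward the supply.

```bash
cat > n.py <<'E'
from h import *
np.set_printoptions(precision=4,suppress=True)
d=pickle.load(open('im0.pkl','rb'));t=d['top']
o=np.array([340,125])
S=cast(t,np.array([(84,57),(256,65),(250,272),(78,268)])/4+o-.375,.08)[:,:2]
print(S, np.linalg.norm(S-np.roll(S,-1,0),axis=1))
c=S.mean(0); ax=(S[0]-S[3]+S[1]-S[2]);yaw=np.arctan2(ax[1],ax[0]); ay=S[0]-S[1]+S[3]-S[2]; yaw2=np.arctan2(-ay[0],ay[1])
print('centre',c,'yaw deg',np.degrees([yaw,yaw2]))
y=(yaw+yaw2)/2
R=np.array([[np.cos(y),-np.sin(y)],[np.sin(y),np.cos(y)]])
foot=c+R@[-.059,-.044];print('foot/press',foot)
W=cast(t,np.array([(148,481),(211,494),(240,332),(180,318)])/4+o-.375,[.02,.02,.002,.002])[:,:2]
print(W,np.linalg.norm(W-np.roll(W,-1,0),axis=1))
b=(W[0]+W[1])/2;f=(W[2]+W[3])/2;print('back',b,'tip',f,'yaw',np.degrees(np.arctan2(*(f-b)[::-1])),'line to foot',np.degrees(np.arctan2(*(foot-b)[::-1])),'tip to foot dist',np.linalg.norm(foot-f))
s=d['side']  # check by depth of front-right top corner in side: crop (572,112)
print(cast(s,np.array([((572-340)/2.7+290,112/2.7+195)]),.08))
print(cast(s,np.array([((363-340)/2.7+290,179/2.7+195),((363-340)/2.7+290,233/2.7+195),((539-340)/2.7+290,222/2.7+195)]),[.02,0,0]))
E
python3 n.py
```

```text
[[ 0.7004 -0.1496]
 [ 0.6973 -0.2678]
 [ 0.5523 -0.2604]
 [ 0.5528 -0.1451]] [0.1183 0.1452 0.1153 0.1477]
centre [ 0.6257 -0.2057] yaw deg [-2.3333 -0.89  ]
foot/press [ 0.5655 -0.2481]
[[ 0.4166 -0.1995]
 [ 0.4084 -0.2429]
 [ 0.5247 -0.2687]
 [ 0.534  -0.226 ]] [0.0442 0.1191 0.0437 0.1204]
back [ 0.4125 -0.2212] tip [ 0.5294 -0.2474] yaw -12.61036775540876 line to foot -9.954215669020494 tip to foot dist 0.03610182338695394
[[ 0.5485 -0.259   0.08  ]]
[[ 0.4178 -0.1992  0.02  ]
 [ 0.4069 -0.2351  0.    ]
 [ 0.5251 -0.2626  0.    ]]
```

```bash
python3 -m jog '[[[7,-27,-23,0,0,8,0],[14,-54,-46,0,0,16,0],[21,-81,-69,0,0,24,0],[28,-108,-92,0,0,32,0],[35,-135,-115,0,0,40,0],[42,-162,-138,0,0,48,0],[49,-189,-161,0,0,56,0],[56,-216,-184,0,0,64,0],[63,-243,-207,0,0,72,0],[70,-270,-230,0,0,80,0]]]' 20; python3 - <<'E'
from bench import ctrl
import numpy as np
from scipy.spatial.transform import Rotation as R
s=ctrl.get_state();print(np.round(s['joint_positions'],3));print(R.from_rotvec(s['tool_rot']).as_matrix().round(3))
E
```

```text
time: 1.1
position: [0.0991, 0.3721, 0.4532]
tool_rot: [2.505, 1.896, -0.0]
ft_force: [-0.6, 0.5, -1.0]
grip_width: 0.169
grip_force: 0.0
[-1.196 -0.244 -0.137  1.581 -0.034  1.803 -1.613]
[[ 0.271  0.962  0.   ]
 [ 0.962 -0.271 -0.   ]
 [-0.     0.    -1.   ]]
```

```bash
python3 -m jog '[[[-3,47,0,0,0,7,0],[-11,93,0,0,0,14,0],[-26,138,0,0,0,21,0],[-45,181,0,0,0,28,0],[-70,221,0,0,0,35,0],[-99,258,0,0,0,42,0],[-132,291,0,0,0,49,0],[-170,319,0,0,0,56,0],[-210,343,0,0,0,63,0],[-253,362,0,0,0,70,0]]]'; python3 - <<'E'
from bench import ctrl
import numpy as np
from scipy.spatial.transform import Rotation as R
s=ctrl.get_state();print(np.round(s['joint_positions'],3));print(R.from_rotvec(s['tool_rot']).as_matrix().round(3))
E
```

```text
time: 2.1
position: [0.3819, 0.0312, 0.452]
tool_rot: [3.139, 0.118, -0.001]
ft_force: [1.5, -0.4, 0.2]
grip_width: 0.006
grip_force: 0.0
[-0.583 -0.288  0.314  1.601  0.09   1.815 -1.755]
[[ 0.997  0.075 -0.   ]
 [ 0.075 -0.997 -0.   ]
 [-0.     0.    -1.   ]]
```

```bash
python3 -m jog '[[[16,29,33,0,0,1,0],[32,58,66,0,0,2,0],[49,88,100,0,0,3,0],[65,117,133,0,0,4,0],[81,146,166,0,0,5,0],[97,175,199,0,0,6,0],[114,204,232,0,0,6,0],[130,234,266,0,0,6,0],[146,263,299,0,0,6,0],[162,292,332,0,0,6,0]]]'; python3 -m jog '[[[0,0,0,0,0,0,0],[0,0,0,0,0,0,0]]]'; python3 - <<'E'
from bench import ctrl
import numpy as np
from scipy.spatial.transform import Rotation as R
s=ctrl.get_state();print(np.round(s['joint_positions'],3));print(R.from_rotvec(s['tool_rot']).as_matrix().round(3),s['position'],s['ft_force'])
E
```

```text
time: 3.1
position: [0.5669, -0.2459, 0.1187]
tool_rot: [-3.141, 0.038, 0.001]
ft_force: [0.6, 1.1, 0.2]
grip_width: 0.002
grip_force: 0.0
time: 3.3
position: [0.5652, -0.2455, 0.1186]
tool_rot: [3.141, -0.041, -0.007]
ft_force: [0.4, 1.0, 1.2]
grip_width: 0.004
grip_force: 0.0
[-0.22   0.387  0.729  1.686 -0.273  1.178 -1.018]
[[ 1.    -0.026 -0.004]
 [-0.026 -1.    -0.   ]
 [-0.004  0.    -1.   ]] [ 0.56522713 -0.24546716  0.11863011] [0.4129395  0.99984814 1.18710056]
```

```bash
python3 -m jog '[[[0,2,12,0,0,0,0],[0,2,24,0,0,0,0],[0,2,34,0,0,0,0],[0,2,37,0,0,0,0],[0,2,39,0,0,0,0],[0,2,40,0,0,0,0],[0,2,40,0,0,0,0]]]'; python3 -m jog '[[[0,0,1,0,0,0,0],[0,0,2,0,0,0,0],[0,0,2,0,0,0,0]]]';python3 -m jog '[[[0,0,1,0,0,0,0],[0,0,2,0,0,0,0],[0,0,2,0,0,0,0]]]'
```

```text
time: 4.0
position: [0.5666, -0.2471, 0.0808]
tool_rot: [3.141, -0.039, 0.001]
ft_force: [0.3, -1.4, -0.0]
grip_width: 0.002
grip_force: 0.0
time: 4.3
position: [0.5666, -0.2475, 0.0796]
tool_rot: [3.141, -0.04, 0.001]
ft_force: [-1.0, 0.5, 5.3]
grip_width: 0.006
grip_force: 2.7
time: 4.6
position: [0.566, -0.2485, 0.0784]
tool_rot: [3.141, -0.041, 0.0]
ft_force: [-4.6, -0.3, 11.1]
grip_width: 0.009
grip_force: 5.5
```

```bash
python3 -m jog '[[[0,0,1,0,0,0,0],[0,0,2,0,0,0,0],[0,0,2,0,0,0,0]]]';python3 -m jog '[[[0,0,1,0,0,0,0],[0,0,2,0,0,0,0],[0,0,2,0,0,0,0]]]'
```

```text
time: 4.9
position: [0.5649, -0.2498, 0.0768]
tool_rot: [3.14, -0.042, -0.002]
ft_force: [-7.9, -0.9, 13.5]
grip_width: 0.008
grip_force: 7.0
time: 5.2
position: [0.5638, -0.2512, 0.0751]
tool_rot: [3.138, -0.044, -0.004]
ft_force: [-10.5, -2.3, 16.5]
grip_width: 0.004
grip_force: 8.4
```

```bash
cat > tilt.py <<'E'
from h import *
from bench import ctrl
def tilt(t):
    hsv=cv2.cvtColor(t['image'],cv2.COLOR_RGB2HSV).astype(int)
    f=200/np.tan(np.radians(t['fov_y'])/2);K=np.array([[f,0,t['cx']],[0,f,t['cy']],[0,0,1]])
    v,u=np.nonzero(hsv[...,1]<256); m=(u>355)&(u<410)&(v>135)&(v<200); u=u[m];v=v[m]
    n=cv2.undistortPoints(np.c_[u,v].astype(float).reshape(-1,1,2),K,np.array([t['k1'],0,0,0,0.]))[:,0]
    z=t['depth'][v,u]; P=(np.c_[n,np.ones(len(n))]*z[:,None]-t['tvec'])@cv2.Rodrigues(t['rvec'])[0]
    k=(P[:,2]>.065)&(P[:,2]<.09); P=P[k]
    A=np.c_[P[:,:2]-P[:,:2].mean(0),np.ones(len(P))]
    for _ in range(4):
        c=np.linalg.lstsq(A,P[:,2],rcond=None)[0]; r=abs(A@c-P[:,2]); P=P[r<.003];A=A[r<.003]
    print('n',len(P),'slope x,y,mean z',c.round(4),'tilt',np.hypot(*c[:2]).round(4))
if __name__=='__main__':
    tilt(pickle.load(open('im0.pkl','rb'))['top']); tilt(ctrl.get_image('top'))
E
python3 tilt.py
```

```text
n 1930 slope x,y,mean z [ 0.0057 -0.0009  0.0799] tilt 0.0057
n 919 slope x,y,mean z [0.0497 0.044  0.0813] tilt 0.0663
```

```bash
python3 -m jog '[[[0,0,-2,0,0,0,0],[0,0,-4,0,0,0,0],[0,0,-6,0,0,0,0],[0,0,-8,0,0,0,0],[0,0,-10,0,0,0,0],[0,0,-15,0,0,0,0],[0,0,-30,0,0,0,0],[0,0,-50,0,0,0,0],[0,0,-80,0,0,0,0],[0,0,-80,0,0,0,0]]]'; python3 tilt.py
```

```text
time: 6.25
position: [0.569, -0.2487, 0.1579]
tool_rot: [3.139, -0.04, 0.013]
ft_force: [0.1, -0.5, 1.2]
grip_width: 0.006
grip_force: 0.0
n 1930 slope x,y,mean z [ 0.0057 -0.0009  0.0799] tilt 0.0057
n 920 slope x,y,mean z [ 0.004  -0.0057  0.0798] tilt 0.007
```

```bash
python3 -m jog '[[[-36,-6,0,0,0,2,0],[-72,-11,0,0,0,5,0],[-108,-17,0,0,0,7,0],[-144,-22,0,0,0,9,0],[-179,-28,0,0,0,11,0],[-179,-28,35,0,0,11,0],[-179,-28,70,0,0,11,0],[-179,-28,100,0,0,11,0],[-179,-28,130,0,0,11,0],[-179,-28,146,0,0,11,0]]]'; python3 -m jog '[[[0,0,2,0,0,0,0],[0,0,3,0,0,0,0],[0,0,3,0,0,0,0]]]'; python3 - <<'E'
from bench import ctrl
import cv2,pickle
d={n:ctrl.get_image(n) for n in("side","top")}
pickle.dump(d,open('im1.pkl','wb'))
a=cv2.resize(d['top']['image'][150:290,330:430,::-1],None,fx=4,fy=4)
b=cv2.resize(d['side']['image'][160:300,250:450,::-1],None,fx=2,fy=2)
b=cv2.copyMakeBorder(b,0,280,0,0,cv2.BORDER_CONSTANT)
cv2.imwrite('pics/c1.png',cv2.hconcat([a,b]))
print(ctrl.get_state()['joint_positions'].round(2))
E
```

```text
time: 7.3
position: [0.386, -0.2138, 0.0042]
tool_rot: [-3.123, 0.34, 0.006]
ft_force: [0.1, -0.4, 0.3]
grip_width: 0.005
grip_force: 0.0
time: 7.6
position: [0.3888, -0.2149, 0.0043]
tool_rot: [3.123, -0.34, 0.002]
ft_force: [1.0, -0.4, -0.6]
grip_width: 0.005
grip_force: 0.0
[-0.35  0.16  0.84  2.19 -0.16  0.85 -1.19]
```

View pics/c1.png

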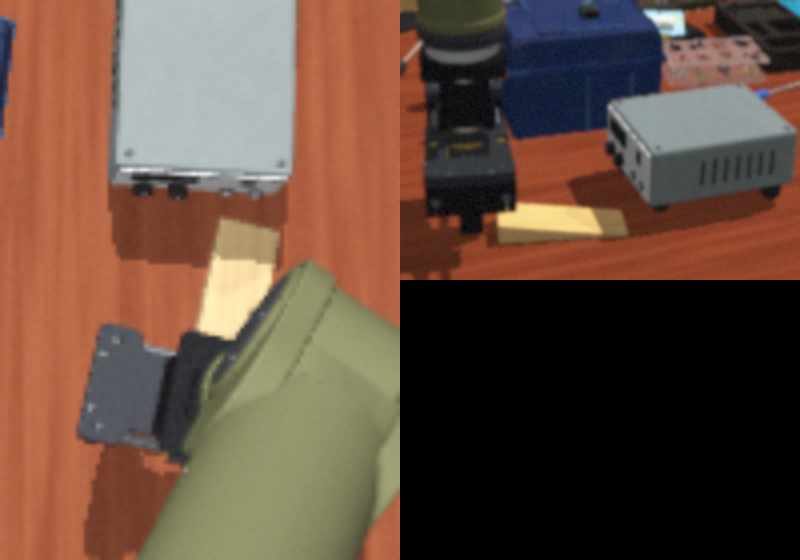

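```bash
python3 -m jog '[[[0,0,-3,0,0,0,0],[6,0,-3,0,0,0,0],[11,0,-3,0,0,0,0],[15,0,-3,0,0,0,0],[20,0,-3,0,0,0,0],[27,-1,-3,0,0,0,0],[34,-1,-3,0,0,0,0],[42,-1,-3,0,0,0,0],[50,-2,-3,0,0,0,0],[55,-2,-3,0,0,0,0]]]'; python3 -m jog '[[[4,0,0,0,0,0,0],[8,0,0,0,0,0,0],[11,0,0,0,0,0,0],[11,0,0,0,0,0,0]]]'
```

```text
time: 8.7
position: [0.4433, -0.2246, 0.0065]
tool_rot: [3.123, -0.339, 0.0]
ft_force: [-2.0, -0.8, 1.8]
grip_width: 0.007
grip_force: 0.8
time: 9.1
position: [0.4537, -0.2271, 0.0067]
tool_rot: [3.123, -0.34, 0.001]
ft_force: [-1.0, -0.3, 0.6]
grip_width: 0.005
grip_force: 0.0
```

```bash
for i in 1; do python3 -m jog '[[[2,0,0,0,0,0,0],[4,0,0,0,0,0,0],[4,0,0,0,0,0,0]]]'|sed -n '2p;4p'; python3 -m jog '[[[2,0,0,0,0,0,0],[4,0,0,0,0,0,0],[4,0,0,0,0,0,0]]]'|sed -n '2p;4p';python3 -m jog '[[[2,0,0,0,0,0,0],[3,0,0,0,0,0,0],[3,0,0,0,0,0,0]]]'|sed -n '2p;4p'; done
```

```text
position: [0.4572, -0.2278, 0.0066]
ft_force: [-0.2, 0.7, 0.6]
position: [0.4614, -0.2287, 0.0066]
ft_force: [0.7, -1.0, -0.2]
position: [0.4641, -0.2293, 0.0066]
ft_force: [-0.5, -0.1, -0.4]
```

```bash
python3 -m jog '[[[2,0,0,0,0,0,0],[3,0,0,0,0,0,0],[3,0,0,0,0,0,0]]]'|sed -n '2p;4p'; python3 -m jog '[[[2,0,0,0,0,0,0],[3,0,0,0,0,0,0],[3,0,0,0,0,0,0]]]'|sed -n '2p;4p';python3 - <<'E'
from bench import ctrl
import cv2,pickle
d={n:ctrl.get_image(n) for n in("side","top")}
pickle.dump(d,open('im2.pkl','wb'))
a=cv2.resize(d['top']['image'][150:290,330:430,::-1],None,fx=4,fy=4)
b=cv2.resize(d['side']['image'][190:300,320:450,::-1],None,fx=3,fy=3)
b=cv2.copyMakeBorder(b,0,230,0,0,cv2.BORDER_CONSTANT)
cv2.imwrite('pics/c2.png',cv2.hconcat([a,b]))
E
```

```text
position: [0.4668, -0.2299, 0.0065]
ft_force: [-1.6, -0.0, 0.7]
position: [0.4681, -0.2302, 0.0063]
ft_force: [-6.1, 1.6, 5.3]
```

View pics/c2.png

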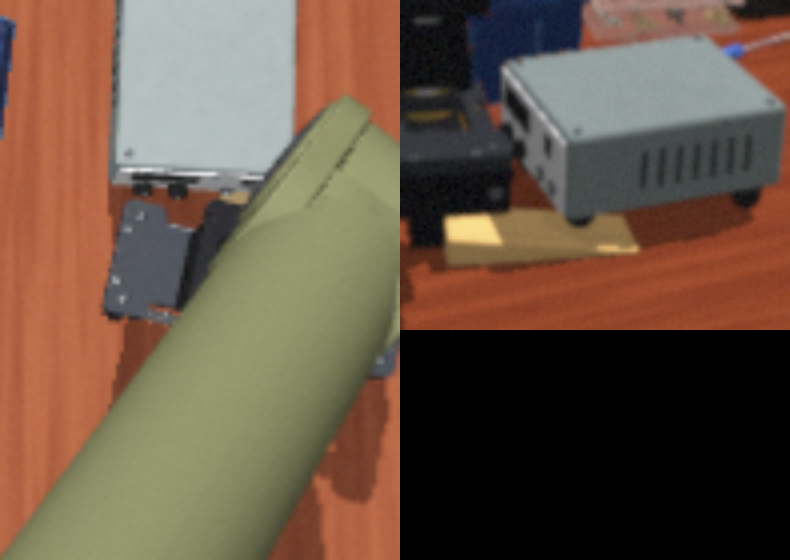

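```bash
python3 -m jog '[[[1,0,0,0,0,0,0],[1,0,0,0,0,0,0],[1,0,0,0,0,0,0]]]'; python3 tilt.py
```

```text
time: 11.0
position: [0.4685, -0.2304, 0.0062]
tool_rot: [-3.122, 0.341, 0.006]
ft_force: [-6.4, 1.7, 5.9]
grip_width: 0.009
grip_force: 3.5
n 1930 slope x,y,mean z [ 0.0057 -0.0009  0.0799] tilt 0.0057
n 1891 slope x,y,mean z [ 0.0031 -0.0025  0.08  ] tilt 0.004
```

Pushing further meets about 6.5 N, so the wedge is snug. I'll withdraw straight back, rise, and check.

```bash
python3 -m jog '[[[-2,0,0,0,0,0,0],[-6,0,0,0,0,0,0],[-14,0,0,0,0,0,0],[-30,0,0,0,0,0,0],[-40,0,0,0,0,0,0],[-40,0,-30,0,0,0,0],[-40,0,-70,0,0,0,0],[-40,0,-110,0,0,0,0],[-40,0,-150,0,0,0,0],[-40,0,-150,0,0,0,0]]]'; python3 tilt.py; python3 - <<'E'
from bench import ctrl
import cv2,pickle
d={n:ctrl.get_image(n) for n in("side","top")}
pickle.dump(d,open('im3.pkl','wb'))
a=cv2.resize(d['top']['image'][130:270,330:430,::-1],None,fx=4,fy=4)
b=cv2.resize(d['side']['image'][190:300,320:450,::-1],None,fx=3,fy=3)
b=cv2.copyMakeBorder(b,0,230,0,0,cv2.BORDER_CONSTANT)
cv2.imwrite('pics/c3.png',cv2.hconcat([a,b]))
E
```

```text
time: 12.05
position: [0.435, -0.2236, 0.1617]
tool_rot: [-3.123, 0.34, -0.018]
ft_force: [0.5, -0.2, -0.3]
grip_width: 0.008
grip_force: 0.0
n 1930 slope x,y,mean z [ 0.0057 -0.0009  0.0799] tilt 0.0057
n 1936 slope x,y,mean z [ 0.0052 -0.0037  0.08  ] tilt 0.0064
```

View pics/c3.png

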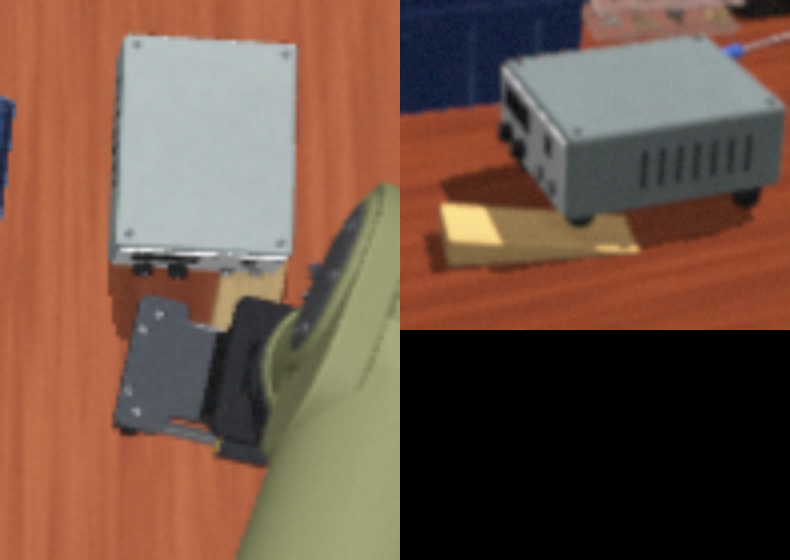

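```bash
python3 -m jog '[[[33,-1,0,0,0,-3,0],[66,-2,0,0,0,-6,0],[100,-3,0,0,0,-9,0],[133,-4,0,0,0,-11,0],[133,-4,30,0,0,-11,0],[133,-4,55,0,0,-11,0],[133,-4,70,0,0,-11,0],[133,-4,77,0,0,-11,0],[133,-4,80,0,0,-11,0],[133,-4,80,0,0,-11,0]]]'; python3 -m jog '[[[0,0,1,0,0,0,0],[0,0,2,0,0,0,0],[0,0,3,0,0,0,0],[0,0,3,0,0,0,0]]]'
```

```text
time: 13.2
position: [0.5597, -0.2468, 0.0796]
tool_rot: [-3.137, 0.041, 0.007]
ft_force: [-14.4, 5.6, 26.9]
grip_width: 0.01
grip_force: 13.2
time: 13.6
position: [0.5598, -0.247, 0.0793]
tool_rot: [-3.136, 0.041, 0.005]
ft_force: [-18.7, 9.1, 42.3]
grip_width: 0.004
grip_force: 21.2
```

```bash
python3 -m jog '[[[0,0,-2,0,0,0,0],[0,0,-4,0,0,0,0],[0,0,-4,0,0,0,0],[0,0,-4,0,0,0,0]]]'; python3 tilt.py
```

```text
time: 14.0
position: [0.5597, -0.2467, 0.0797]
tool_rot: [-3.138, 0.041, 0.006]
ft_force: [-10.8, 5.1, 19.9]
grip_width: -0.0
grip_force: 10.2
n 1930 slope x,y,mean z [ 0.0057 -0.0009  0.0799] tilt 0.0057
n 1038 slope x,y,mean z [0.0053 0.0018 0.0798] tilt 0.0056
```

```bash
python3 -m jog '[[[0,0,0,0,0,0,0],[0,0,0,0,0,0,0],[0,0,0,0,0,0,0],[0,0,0,0,0,0,0],[0,0,0,0,0,0,0],[0,0,0,0,0,0,0]]]'; python3 - <<'E'
from bench import ctrl
import cv2,pickle
d={n:ctrl.get_image(n) for n in("side","top")}
a=cv2.resize(d['top']['image'][130:270,210:430,::-1],None,fx=1.8,fy=1.8)
b=cv2.resize(d['side']['image'][170:300,230:450,::-1],None,fx=3,fy=3)
a=cv2.copyMakeBorder(a,0,0,0,660-a.shape[1],cv2.BORDER_CONSTANT)
cv2.imwrite('pics/c4.png',cv2.resize(cv2.vconcat([b,a]),None,fx=.9,fy=.9))
E
```

```text
time: 14.65
position: [0.5597, -0.2467, 0.0797]
tool_rot: [-3.138, 0.041, 0.006]
ft_force: [-10.3, 4.8, 20.6]
grip_width: 0.007
grip_force: 10.3
```

View pics/c4.png

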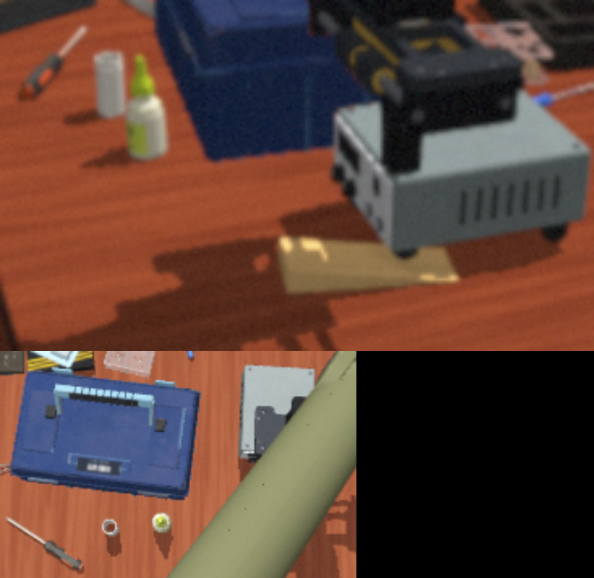

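The picture shows the wedge flat under the short foot at (405,250), the fingers on the corner at (400,165), and the glue, sleeve and driver where they were. Force is steady at 20 N, so I'm handing in.

```bash
python3 -c "
from bench import ctrl
print(ctrl.close_job())"
```

```text
the job is handed in; nothing more can be done
None
```

I handed the job in still pressing the corner at a steady 20 N or so (one press briefly hit 42 N before I eased off), with the supply level on the snug wedge and the bystanders undisturbed in the last picture; no verdict came back.

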